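# Load and clamp the heel bonding press

### The job

The glued heels on the cardboard sheet are ready for the press: slide the press cover back, move the brush that was left in the press box to the tool tray, and lay every heel flat in the box, none on top of another. Then slide the cover fully shut over them and clamp the press: squeeze in the release button in the lever's grip, swing the lever all the way down with it held in, and let go so that the lever latches. Do not shift the tins and the bottle that stand around the press.

Things in the scene. Friction and masses are not known exactly. Their poses are not given: they have to be found in the camera images.
- press: Iron bench press, fixed, 400 x 250 mm, origin on the bench under the middle of its press box; +x points away from the robot (the way the cover opens), +y left. The box is an open well 168 (x) by 194 (y) mm inside, 26 mm deep, walls 12 mm thick, rim 51.5 mm above the bench. A guide rail 76 mm high runs along each side, from 103 to 126 mm off the centre line in y.
- box_floor (a point): Centre of the floor of the press box, 25 mm above the bench, axes as the press. Up to four heels fit on it flat, in two rows and two columns.
- cover (a joint): Flat aluminium cover 188 x 222 x 12 mm sliding along the press's x in side guides above the box; its top is 68.5 mm above the bench. In m: 0 fully shut over the box, 0.185 fully back (the box is all uncovered from 0.18). About 2 N of friction; stays where it is left. Starts half open.
- cover_handle (a point): Middle of the cover's handle, which moves with the cover: a black bar along the press's y, 110 mm long, 16 mm wide (x), 14 mm high, 106 mm above the bench, 31 mm clear above the cover, on a post near each end (84 mm free between them), 24 mm behind the cover's front edge.
- lever (a joint): Clamping lever at the press's right (-y) side. In rad: 0 raised (points to the robot, 55 deg above level), 0.90 fully down (3 deg above level). A pin latches it at 0 and at 0.90 (with slight give); the button in its grip must be held in to leave 0 and to pass the last 0.3 rad, and let go at the end. Between, it stays where left (3 to 6 N at the grip moves it). It draws the cover down 4 mm onto the heels.
- lever_pivot (a point): The lever's shaft axis (along the press's y), 105 mm above the bench, fixed to the press, axes as the press. A round quadrant of 90 mm radius stands beside it on its right.
- lever_grip (a point): Middle of the lever's grip at the button, 200 mm from the shaft axis; moves with the lever (its -x axis points along the lever to the free end, y is the shaft's direction). The grip is a black bar 22 mm wide (y), 26 mm high and 90 mm long, reaching 35 mm past this point.
- button (a joint): Grey button on the right (-y) face of the lever's grip, at the grip point: 26 mm along the lever, 18 mm high, 10 mm proud. In m: 0 out, 0.008 fully in; the latch is clear from 0.006. About 8 N along +y presses it in, so a pinch across the grip (32 mm wide with the button out, 24 mm with it in) squeezes it; it springs out when let go.
- heel0_mid (a point): Centre (half-way up) of a heel: a D-shaped block of stacked tan leather with a black rubber top, 62 mm long (x), 50 mm wide (y), 28 mm high, 0.09 kg; flat front at -x, round back at +x, straight sides for 37 mm from the front. Lies flat on the 6 mm thick cardboard sheet at the left. Two to four heels are there; absent ones give None.
- heel1_mid (a point): Centre (half-way up) of a heel: a D-shaped block of stacked tan leather with a black rubber top, 62 mm long (x), 50 mm wide (y), 28 mm high, 0.09 kg; flat front at -x, round back at +x, straight sides for 37 mm from the front. Lies flat on the 6 mm thick cardboard sheet at the left. Two to four heels are there; absent ones give None.
- heel2_mid (a point): Centre (half-way up) of a heel: a D-shaped block of stacked tan leather with a black rubber top, 62 mm long (x), 50 mm wide (y), 28 mm high, 0.09 kg; flat front at -x, round back at +x, straight sides for 37 mm from the front. Lies flat on the 6 mm thick cardboard sheet at the left. Two to four heels are there; absent ones give None.
- heel3_mid (a point): Centre (half-way up) of a heel: a D-shaped block of stacked tan leather with a black rubber top, 62 mm long (x), 50 mm wide (y), 28 mm high, 0.09 kg; flat front at -x, round back at +x, straight sides for 37 mm from the front. Lies flat on the 6 mm thick cardboard sheet at the left. Two to four heels are there; absent ones give None.
- brush_mid (a point): Centre (half-way up) of a dusting brush: a wooden block 140 mm long (x), 44 mm wide (y), 12 mm thick over 14 mm of dark bristles, 26 mm high in all, bristles down. It lies in the press box at the start.
- tray_in (a point): Centre of the inner floor of the steel tool tray at the right, 4 mm above the bench; inside 202 mm (x) by 132 mm (y), walls 4 mm thick, rim 30 mm above the bench; fixed.
- cement_tin: bystander: a tin 84 mm across and 100 mm high; origin under its centre
- polish_tin: bystander: a flat round tin 72 mm across and 26 mm high; origin under its centre
- primer: bystander: an amber bottle 60 mm across and 130 mm high; origin under its centre

How it is judged:
By the outcome, as a careful person would: the job done as asked, in the order asked, and still so for the second after the job is handed in, with the robot touching nothing.
Of heel0, heel1, heel2, heel3 only 2 to 4 are there at a start; the rules pass over those that are not, and their reading is None.
At some moment in a run one of heel0, heel1, heel2, heel3, brush may be knocked a few centimetres aside while the robot is not near it.
Once in a run the grip may slacken for a moment while it holds something.
It also fails if it takes over 210 s, if anything falls off the work surface, if the arm or the gripper's body presses on something with over 40 N, if the wrist force passes 120 N, or if a joint passes its speed limit or range.

### The arm

A 6-joint arm with a two-finger parallel gripper is mounted at the origin on the work surface. World frame = base frame: x ahead of the robot, y to its left, z up, the work surface at z = 0. Lengths are in m, angles in degrees, forces in N, time in s.
With the tool pointing down it reaches from about 0.375 to 0.9 m from the base axis. Payload 3.1 kg.
Tool frame: the origin (TCP) lies at the very end of the fingers, on their centre line; the grasp point (between the pads) lies 19 mm behind it (env.pinch_z is the distance from the TCP to the grasp point, in m); z points along the fingers, y is the line along which they close (so a half turn about z gives the same grasp; the last joint's range is limited). The gripper opens to 87 mm and grips with 3 to 60 N. Pads are 19 mm wide; open, the fingers measure 117 mm over their backs; the gripper's body (75 mm by 190 mm) begins 51 mm behind the grasp point.
Start: joints at [-82.592, 30.224, 82.088, -0, 67.689, -10.227], TCP at [0.189, -0.596, 0.223] pointing down, gripper open.
Joint ranges: [-176.69, 176.69], [-43.24, 126.21], [12.49, 139.97], [-82, 262], [0, 151.66], [-163.58, 163.58]. Speed limits (degrees/s): [159.86, 159.86, 180, 180, 180, 180].

### API

Orientations are given as [roll, pitch, yaw] about the fixed x, y, z axes, in that order (R = Rz(yaw) Ry(pitch) Rx(roll)).
In Python, from plant import monitor, optics, workorder, env gives the robot as it stands. The module is installed in compiled form; this text tells all that it offers.
- The arm moves only by the shell command python3 -m handwheel 'ROWS' [FORCE]. ROWS is text: rows parted by semicolons, each of 7 numbers parted by spaces: the turn, a rotation vector about the tool's x, y, z in units of 8 degrees (1.0 is 8 degrees), then the shift along the tool's x, y, z in cm, then the opening, from 0 (shut) to 1 (fully open). A call has 1 to 20 rows; each row is the pose to reach, as a shift and turn from the pose commanded when the call began, along the tool's axes at that moment; what a row does not reach only later rows make up. A row lasts 1/10 s, in which the tool goes at most 50 mm and 8.59 degrees, less where a joint would pass 70% of its speed; a pose out of reach is approached as far as the arm can. A call with a gripper value outside its range is refused whole. The fingers move at their own pace and stop on an object; FORCE is the grip in N (left out, the last holds). Time passes only in rows, so rows that repeat a pose let the fingers close. It gives the time, the measured TCP pose, the force, the opening and the grip force at its end, in the units of the state.
- monitor.get_obs(): the state, without advancing time (a new reading comes with each control period).
- optics.camera(name): name is "side" or "top" or "wrist"; returns the picture (480x640x3 uint8, blue, green, red); there is no depth.
- optics.camera_model(name): a dict with "fov_y" (degrees; the focal length in pixels is half the picture's height over the tangent of half this angle, whatever the lens; pixels are square), "cx", "cy" (the principal point, pixels), "dist_coeffs" ([k1, k2, p1, p2, k3] as OpenCV has them; the pictures are not rectified), "world_to_cam" (4x4, takes a point from world to camera coordinates). Camera axes: x right, y up, looking along -z (the intrinsics and any distortion apply to the point x, -y, -z); pixel columns grow to the right and rows downward; lengths in m; the calibration is good to about 2 mm. A picture is of the moment at which its call begins: read the wrist's pose just before it. camera_model takes no time and is no camera call; for the wrist camera it gives the pose at the moment of the call.
- workorder.finish_job(): hands the job in; it is judged then, once.
The state is a dict: "time": time; "joint_positions": joint angles; "joint_vel": joint speeds; "joint_efforts": joint torques, N m; "ee_pos": TCP position; "ee_rot": TCP orientation; "ft_force": force on the tool from outside, world axes, zero at the start; "wrist_torque": the same for the moment, N m; "gripper_width": finger opening in m; "finger_force": force on a finger pad.
Only numpy, scipy, OpenCV 4.12 (cv2) and the standard library are available. Lean on these libraries where they do the work, as an engineer would, in place of code of your own. Each camera call takes 0.05 s, during which the arm holds its last target. There are 200 camera calls.

## Working session

There is one attempt and no reset: what is moved stays moved. The work goes in short steps, Python scripts to look and compute and a shell command to move; the robot and the scene stay as the last step left them, time stands still between calls to the robot, and variables do not carry over. Pictures are saved under pics/ and viewed, at most 18 in all, crops included, and the job is handed in when it is done.

```bash
mkdir -p pics
cat > h.py <<'E'
import numpy as np,cv2
from plant import monitor,optics,workorder,env
from scipy.spatial.transform import Rotation as R
def K(m):
    f=240/np.tan(np.radians(m['fov_y'])/2); return np.array([[f,0,m['cx']],[0,f,m['cy']],[0,0,1]])
def ray(m,px,z):
    p=cv2.undistortPoints(np.array(px,float).reshape(-1,1,2),K(m),np.array(m['dist_coeffs'],float)).reshape(-1,2)
    T=np.linalg.inv(np.array(m['world_to_cam'])); d=np.c_[p[:,0],-p[:,1],-np.ones(len(p))]@T[:3,:3].T
    o=T[:3,3]; return o+d*((z-o[2])/d[:,2])[:,None]
def proj(m,P):
    P=np.atleast_2d(P); T=np.array(m['world_to_cam']); c=P@T[:3,:3].T+T[:3,3]; c=c*[1,-1,-1]
    return cv2.projectPoints(c,np.zeros(3),np.zeros(3),K(m),np.array(m['dist_coeffs'],float))[0].reshape(-1,2)
def snap(n,f=None):
    m=optics.camera_model(n); i=optics.camera(n)
    if f: cv2.imwrite('pics/'+f,i)
    return m,i
def go(xyz,rpy=None):
    o=monitor.get_obs(); R0=R.from_euler('xyz',o['ee_rot'],degrees=True)
    s=R0.inv().apply(np.array(xyz)-o['ee_pos'])*100
    t=(R0.inv()*R.from_euler('xyz',rpy if rpy is not None else o['ee_rot'],degrees=True)).as_rotvec(degrees=True)/8
    print('turn',t.round(2),'shift cm',s.round(2))
E
python3 - <<'E'
from h import *
o=monitor.get_obs(); print(o, env.pinch_z)
for n in('top','side','wrist'):
    m,i=snap(n,n+'0.png'); print(n,m)
E
```

```text
{'time': 0.0, 'joint_positions': array([-8.25909749e+01,  3.02798944e+01,  8.21578096e+01,  7.62199254e-05,
        6.76897267e+01, -1.02259741e+01]), 'joint_vel': array([ 0.06181019,  0.00469274,  0.07248665,  0.05057682, -0.02373711,
        0.02419806]), 'joint_efforts': array([ 1.31535722e-03, -4.40036488e+01, -1.76592082e+01,  6.35058177e-02,
        5.80892502e-02, -1.64760277e-04]), 'ee_pos': array([ 0.18928891, -0.59485895,  0.2215538 ]), 'ee_rot': array([-1.79874606e+02, -2.26921975e-02,  1.76349454e+01]), 'ft_force': array([-0.29426375,  0.4961483 ,  0.09531597]), 'wrist_torque': array([-0.0040662 , -0.0042603 , -0.03904596]), 'finger_force': 0.0, 'gripper_width': 0.08699921679268274} 0.0187
top {'fov_y': 45.91299932684778, 'cx': 324.0661845450661, 'cy': 238.56931293531045, 'dist_coeffs': array([-0.08787937,  0.        ,  0.        ,  0.        ,  0.        ]), 'world_to_cam': array([[-0.02076321, -0.9997521 ,  0.00803961, -0.00210496],
       [ 0.994054  , -0.01978381,  0.10707588, -0.60494177],
       [-0.10689029,  0.01021505,  0.99421835, -1.49737393],
       [ 0.      
[... 216 characters left out ...]
]), 'world_to_cam': array([[-0.70486414, -0.70933257,  0.00372266,  0.4187282 ],
       [ 0.41939706, -0.41251111,  0.80866599, -0.38256018],
       [-0.57207749,  0.57156093,  0.58825628, -0.78848753],
       [ 0.        ,  0.        ,  0.        ,  1.        ]])}
wrist {'fov_y': 69.7907671188926, 'cx': 320.6223684926184, 'cy': 246.0724332789162, 'dist_coeffs': array([-0.02351778,  0.        ,  0.        ,  0.        ,  0.        ]), 'world_to_cam': array([[ 0.30438228, -0.95254768, -0.00208506, -0.62410187],
       [ 0.91643755,  0.29343905, -0.27209511,  0.03297125],
       [ 0.2597954 ,  0.0809101 ,  0.96226811, -0.39134604],
       [ 0.        ,  0.        ,  0.        ,  1.        ]])}
```

View pics/top0.png

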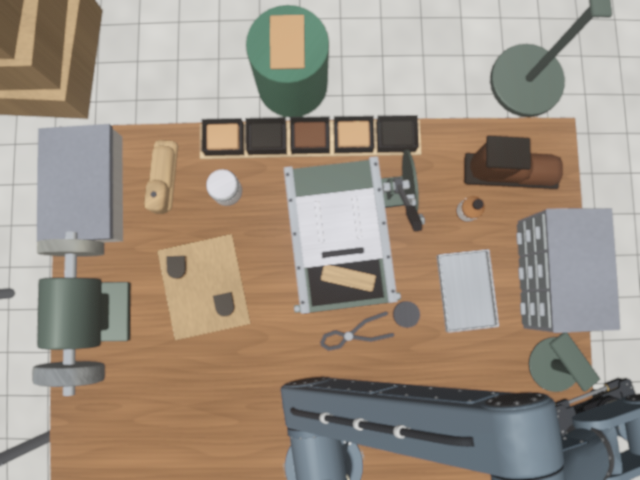

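View pics/side0.png

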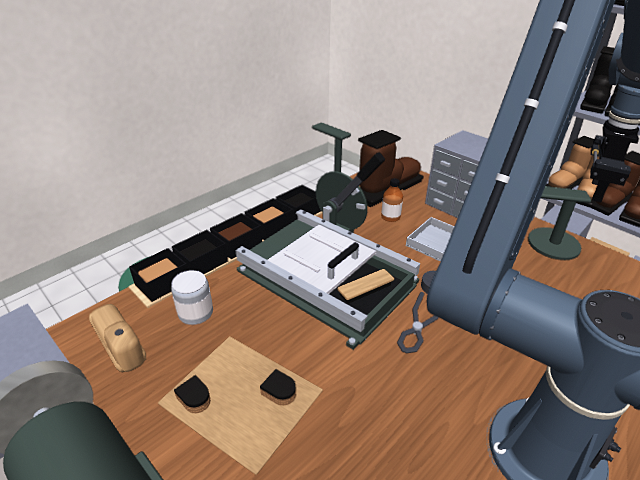

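The top view shows the press yawed slightly around (340,235), with handle bar (323,254)-(363,249) and the brush at (348,278). Two heels lie at (176,267) and (224,303), the tray is at (468,290), and the lever grip is near (415,222). The polish tin (406,314), bottle (471,208) and cement tin (223,187) stand around the press.

Run:
```python
from h import *
m=optics.camera_model('top'); i=cv2.imread('pics/top0.png')
def P(n,px,z): print(n,ray(m,px,z)[:,:2].round(3).tolist())
P('railL far,near',[(288,168),(300,309)],.076); P('railR',[(375,160),(393,298)],.076)
P('handle',[(323,254),(363,249)],.106)
P('brush',[(321,275),(324,266),(376,279),(373,290)],.051)
P('tray',[(439,255),(488,250),(497,326),(448,331)],.03)
P('tins cement,polish,primer',[(221,184)],.1);P('pol',[(406,314)],.026);P('prim',[(478,205)],.13)
P('grip end',[(417,227)],.27)
# dark heels on sheet
g=i.astype(int).max(2); k=np.zeros_like(g,np.uint8); k[235:340,155:250]=255
k&=((g<95)*255).astype(np.uint8)
for c in cv2.findContours(k,0,2)[0]:
    if cv2.contourArea(c)<100: continue
    w=ray(m,c[:,0],.034)[:,:2]*1000
    r=cv2.minAreaRect(w.astype(np.float32)); print('heel',cv2.contourArea(c),r)
c=cv2.resize(i[140:330,270:450],None,fx=4,fy=3.1579,interpolation=2)
c=cv2.resize(i[140:330,270:450],(568,600),interpolation=2);cv2.imwrite('pics/c1.png',c)
```

```text
railL far,near [[0.791, 0.078], [0.418, 0.052]]
railR [[0.808, -0.154], [0.441, -0.19]]
handle [[0.557, -0.01], [0.568, -0.113]]
brush [[0.506, -0.004], [0.53, -0.013], [0.492, -0.15], [0.463, -0.141]]
tray [[0.554, -0.325], [0.565, -0.46], [0.359, -0.475], [0.349, -0.341]]
tins cement,polish,primer [[0.746, 0.253]]
pol [[0.397, -0.23]]
prim [[0.673, -0.41]]
grip end [[0.602, -0.225]]
```

View pics/c1.png

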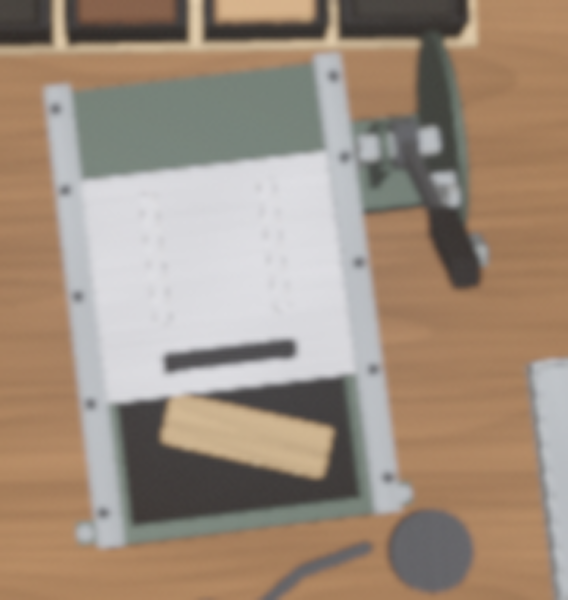

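The press is yawed about 5.5°. Next I go over the press front for a closer look.

Run:
```python
from h import *
m=optics.camera_model('top')
print(ray(m,[(346.7,306.6)],.0515), ray(m,[(347.6,301.5)],.0515))
print(ray(m,[(176,267),(224,303)],.034)[:,:2])
go([.38,-.25,.30]); go([.45,-.06,.32],[180,0,95.5])
```

```text
[[ 0.42116041 -0.07013391  0.0515    ]] [[ 0.43450101 -0.07283444  0.0515    ]]
[[0.53552734 0.38605294]
 [0.43685873 0.25646857]]
turn [0. 0. 0.] shift cm [ 28.63 -27.12  -7.77]
turn [-0.01 -0.01 -9.73] shift cm [ 41.06 -43.11  -9.74]
```

```bash
python3 -m handwheel '0 0 -1 10 -10 -7.8 1;0 0 -2 20 -20 -7.8 1;0 0 -3 28.6 -27.1 -7.8 1;0 0 -4 28.6 -27.1 -7.8 1;0 0 -5 28.6 -27.1 -7.8 1;0 0 -6 28.6 -27.1 -7.8 1;0 0 -7 41 -43 -9.7 1;0 0 -8 41 -43 -9.7 1;0 0 -9 41 -43 -9.7 1;0 0 -9.73 41 -43 -9.7 1;0 0 -9.73 41 -43 -9.7 1;0 0 -9.73 41 -43 -9.7 1;0 0 -9.73 41 -43 -9.7 1;0 0 -9.73 41 -43 -9.7 1;0 0 -9.73 41 -43 -9.7 1;0 0 -9.73 41 -43 -9.7 1;0 0 -9.73 41 -43 -9.7 1'
python3 - <<'E'
from h import *
print(monitor.get_obs()['ee_pos']);m,i=snap('wrist','w1.png');import pickle;pickle.dump(m,open('w1.pkl','wb'))
E
```

```text
time: 1.85
ee_pos: [0.4494, -0.063, 0.3193]
ee_rot: [-180.0, -0.0, 95.3]
ft_force: [0.9, 0.1, -0.7]
gripper_width: 0.0869
finger_force: 0.0
[ 0.4493564  -0.06303732  0.3193051 ]
```

View pics/w1.png

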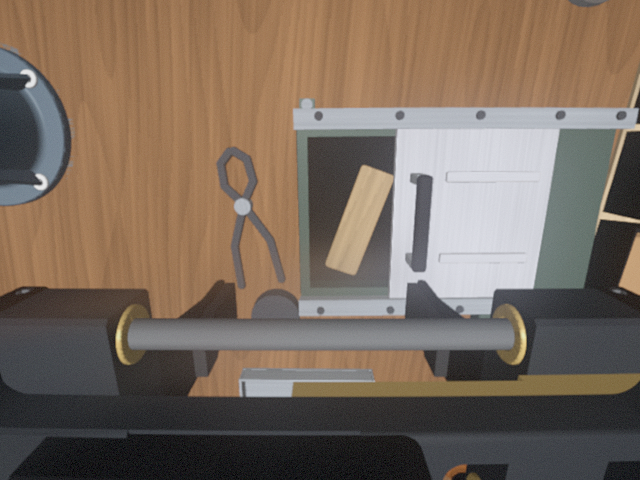

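The wrist view is clear: the handle bar runs (423,177)-(420,271), the box opening's near side is (308,137)-(308,287), and the brush corners are (367,165),(393,176),(352,275),(326,263).

Run:
```python
from h import *
import pickle
m=pickle.load(open('w1.pkl','rb'))
def P(n,px,z): p=ray(m,px,z)[:,:2];print(n,p.round(4).tolist(),p.mean(0).round(4));return p
def yaw(v): return np.degrees(np.arctan2(v[1],v[0]))
r=P('railL',[(300,118),(632,115)],.076);print(yaw(r[1]-r[0]))
h=P('handle',[(423,177),(420,271)],.113);print(yaw(h[0]-h[1])-90)
P('boxnear',[(308,137),(308,288)],.0515)
b=P('brush',[(367,165),(393,176),(352,275),(326,263)],.051);print(yaw(b[0]-b[3]),yaw(b[1]-b[2]))
```

```text
railL [[0.4173, 0.0424], [0.7899, 0.0835]] [0.6036 0.0629]
6.3079807419038385
handle [[0.5537, -0.0067], [0.5686, -0.1112]] [ 0.5612 -0.059 ]
8.129249301506675
boxnear [[0.4269, 0.0237], [0.4433, -0.1698]] [ 0.4351 -0.0731]
brush [[0.5014, -0.0021], [0.5351, -0.0122], [0.5001, -0.1459], [0.464, -0.1324]] [ 0.5002 -0.0731]
73.94991663612755 75.3553629102188
```

Run:
```python
from h import *
go([.561,-.059,.16],[180,0,95.7]);go([.561,-.059,.088],[180,0,95.7])
```

```text
turn [-0.   -0.   -0.05] shift cm [-0.65 11.15 15.93]
turn [-0.   -0.   -0.05] shift cm [-0.65 11.16 23.13]
```

```bash
python3 -m handwheel '0 0 0 -0.5 5 8 .6;0 0 0 -0.5 11.1 13 .6;0 0 0 -0.5 11.1 17 .6;0 0 0 -0.5 11.1 20 .6;0 0 0 -0.5 11.1 23.1 .6;0 0 0 -0.5 11.1 23.1 .6;0 0 0 -0.5 11.1 23.1 .6;0 0 0 -0.5 11.1 23.1 0;0 0 0 -0.5 11.1 23.1 0;0 0 0 -0.5 11.1 23.1 0;0 0 0 -0.5 11.1 23.1 0;0 0 0 -0.5 11.1 23.1 0' 30
```

```text
time: 3.1
ee_pos: [0.5612, -0.0561, 0.0897]
ee_rot: [179.9, 0.0, 95.5]
ft_force: [-0.6, 0.8, -0.5]
gripper_width: 0.0197
finger_force: 0.0
```

```bash
python3 -m handwheel '0 0 0 0 0 0 0;0 0 0 0 0 0 0;0 0 0 0 0 0 0;0 0 0 0 1.5 0 0;0 0 0 0 3 0 0;0 0 0 0 4.5 0 0;0 0 0 0 6 0 0;0 0 0 0 7 0 0;0 0 0 0 7 0 0;0 0 0 0 7 0 0' 30
```

```text
time: 4.1
ee_pos: [0.6321, -0.0488, 0.0894]
ee_rot: [179.8, 0.0, 95.5]
ft_force: [2.2, 2.8, 3.7]
gripper_width: 0.0157
finger_force: 30.0
```

```bash
python3 -m handwheel '0 0 0 0 0.3 0 0;0 0 0 0 0.6 0 0;0 0 0 0 0.8 0 0;0 0 0 0 0.8 0 0;0 0 0 0 0.8 0 0'
```

```text
time: 4.6
ee_pos: [0.6318, -0.0487, 0.0892]
ee_rot: [-179.2, -0.1, 95.6]
ft_force: [-13.2, -1.5, 15.5]
gripper_width: 0.0158
finger_force: 30.1
```

The cover is at its stop. Next: release, rise, and check the brush from above.

```bash
python3 -m handwheel '0 0 0 0 -0.7 0 0.4;0 0 0 0 -0.7 0 0.4;0 0 0 0 -0.7 0 0.4;0 0 0 0 -0.7 0 .5;0 0 0 0 -0.7 0 .5;0 0 0 0 -0.7 0 .5;0 0 0 0 -0.7 -4 .6;0 0 0 0 -0.7 -7 .7;0 0 0 0 -5 -12 .75;0 0 0 0 -10 -17 .75;0 0 0 0 -15 -20 .75;0 0 0 0 -16 -20 .75;0 0 0 0 -16 -20 .75;0 0 0 0 -16 -20 .75'
python3 - <<'E'
from h import *
m,i=snap('wrist','w2.png');print(monitor.get_obs()['ee_pos'])
b,g,r=[i[...,k].astype(int) for k in range(3)]
px=proj(m,[[.4264,.024,.05],[.4446,-.1695,.05],[.6116,-.1524,.05],[.594,.041,.05]]).astype(int);print(px)
k=np.zeros(i.shape[:2],np.uint8);cv2.fillConvexPoly(k,px,255)
k&=((r-b>35)*255).astype(np.uint8);k[300:]=0
c=max(cv2.findContours(k,0,2)[0],key=cv2.contourArea);print(cv2.contourArea(c))
w=(ray(m,c[:,0],.051)[:,:2]*1000).astype(np.float32);q=cv2.minAreaRect(w);print(q,cv2.boxPoints(q))
E
```

```text
time: 6.0
ee_pos: [0.4792, -0.064, 0.2896]
ee_rot: [179.8, 0.1, 95.4]
ft_force: [1.3, 0.5, 0.3]
gripper_width: 0.065
finger_force: 0.0
[ 0.47985375 -0.06396906  0.28879834]
[[279 131]
 [283 293]
 [416 292]
 [430 131]]
4190.5
((499.5029296875, -73.54334259033203), (139.82342529296875, 45.33717346191406), 76.12062072753906) [[ 4.6072589e+02 -1.3597612e+02]
 [ 5.0473932e+02 -1.4685155e+02]
 [ 5.3827997e+02 -1.1110565e+01]
 [ 4.9426654e+02 -2.3513794e-01]]
```

View pics/w2.png

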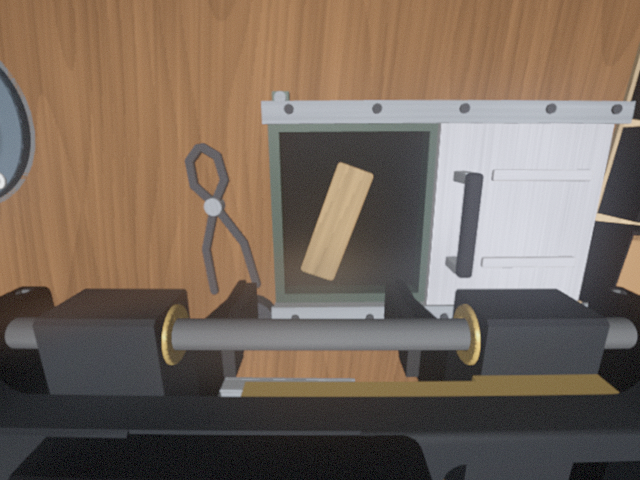

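The box is fully uncovered, and the brush is at (337,222), which casts to (0.4995,-0.0735) with yaw about 75.5°.

Run:
```python
from h import *
go([.4995,-.0735,.12],[180,0,75.5]);go([.4995,-.0735,.031],[180,0,75.5])
```

```text
turn [0.01 0.   2.49] shift cm [-1.13  1.84 16.88]
turn [0.01 0.   2.49] shift cm [-1.12  1.82 25.78]
```

```bash
python3 -m handwheel '0 0 1 -1.1 1.9 5 .8;0 0 2 -1.1 1.9 10 .8;0 0 2.5 -1.1 1.9 15 .8;0 0 2.5 -1.1 1.9 19 .8;0 0 2.5 -1.1 1.9 22 .8;0 0 2.5 -1.1 1.9 24 .8;0 0 2.5 -1.1 1.9 25.8 .8;0 0 2.5 -1.1 1.9 25.8 .8;0 0 2.5 -1.1 1.9 25.8 .8;0 0 2.5 -1.1 1.9 25.8 0;0 0 2.5 -1.1 1.9 25.8 0;0 0 2.5 -1.1 1.9 25.8 0;0 0 2.5 -1.1 1.9 25.8 0;0 0 2.5 -1.1 1.9 25.8 0;0 0 2.5 -1.1 1.9 25.8 0' 30
```

```text
time: 7.55
ee_pos: [0.4994, -0.073, 0.0309]
ee_rot: [180.0, 0.0, 75.5]
ft_force: [-1.3, 1.1, 2.2]
gripper_width: 0.0437
finger_force: 30.0
```

```bash
python3 - <<'E'
from h import *
go([.44,-.20,.22],[180,0,40]);go([.457,-.40,.1],[180,0,4.5]);go([.457,-.40,.0115],[180,0,4.5])
E
python3 -m handwheel '0 0 0 0 0 -4 0;0 0 0 0 0 -9 0;0 0 0 0 0 -14 0;0 0 0 0 0 -19 0;0 0 0 0 0 -19 0' 30
```

```text
turn [ 0.01 -0.    4.43] shift cm [-13.78  -2.55 -18.91]
turn [ 0.   -0.    8.87] shift cm [-32.72   4.11  -6.9 ]
turn [ 0.   -0.    8.87] shift cm [-32.72   4.1    1.95]
time: 8.05
ee_pos: [0.5035, -0.0744, 0.2272]
ee_rot: [179.1, 0.1, 75.5]
ft_force: [1.1, -0.0, -0.5]
gripper_width: 0.0434
finger_force: 30.0
```

```bash
python3 -m handwheel '0 0 1 -5 -1 0 0;0 0 2 -9 -2 0 0;0 0 3 -13.8 -2.5 0 0;0 0 4 -18 -1.5 0 0;0 0 5 -23 1 0 0;0 0 6 -28 3 0 0;0 0 7 -32.7 4.1 2 0;0 0 8 -32.7 4.1 4 0;0 0 8.87 -32.7 4.1 8 0;0 0 8.87 -32.7 4.1 12 0;0 0 8.87 -32.7 4.1 12 0;0 0 8.87 -32.7 4.1 12 0;0 0 8.87 -32.7 4.1 12 0' 30
python3 - <<'E'
from h import *
m,i=snap('wrist','w3.png');print(monitor.get_obs()['ee_pos'])
m,i=snap('top');cv2.imwrite('pics/t3.png',cv2.resize(i[140:360,140:520],(760,440),interpolation=2))
E
```

```text
time: 9.35
ee_pos: [0.4578, -0.4008, 0.1023]
ee_rot: [179.8, -0.1, 4.5]
ft_force: [0.2, -0.8, 0.3]
gripper_width: 0.0435
finger_force: 30.0
[ 0.45803102 -0.40090706  0.10282542]
```

View pics/w3.png

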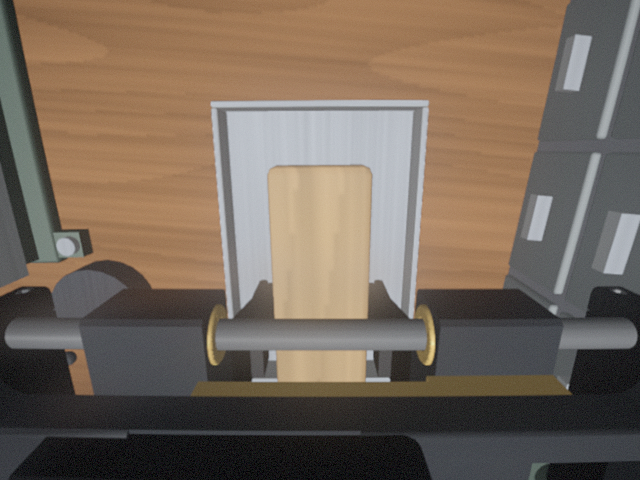

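The brush hangs centred over the tray, spanning columns 270-370 between tray walls at 215-425. Lower and release.

```bash
python3 -m handwheel '0 0 0 0 0 3 0;0 0 0 0 0 6 0;0 0 0 0 0 8 0;0 0 0 0 0 9 0;0 0 0 0 0 9 0;0 0 0 0 0 9 0;0 0 0 0 0 9 .3;0 0 0 0 0 9 .8;0 0 0 0 0 9 .8;0 0 0 0 0 9 .8;0 0 0 0 0 9 .8;0 0 0 0 0 4 .8;0 0 0 0 0 -1 .8;0 0 0 0 0 -6 .8;0 0 0 0 0 -11 .8;0 0 0 0 0 -14 .8;0 0 0 0 0 -14 .8' 30
python3 - <<'E'
from h import *
m,i=snap('top')
b,g,r=[i[...,k].astype(int) for k in range(3)]
# heels
k=np.zeros(i.shape[:2],np.uint8); k[225:345,150:255]=255
k&=((i.max(2)<95)*255).astype(np.uint8)
for c in cv2.findContours(k,0,2)[0]:
    if cv2.contourArea(c)<100: continue
    print('heel',cv2.minAreaRect((ray(m,c[:,0],.034)[:,:2]*1000).astype(np.float32)))
go([.36,-.20,.32],[180,0,60]);go([.485,.32,.33],[180,0,95])
E
```

```text
time: 11.15
ee_pos: [0.459, -0.4023, 0.2465]
ee_rot: [179.4, -0.4, 4.5]
ft_force: [-0.0, -1.3, -0.4]
gripper_width: 0.0695
finger_force: 0.0
turn [ 0.04 -0.   -6.93] shift cm [ -8.13 -20.75  -7.8 ]
turn [ 5.000e-02  1.000e-02 -1.131e+01] shift cm [  8.43 -71.6   -9.  ]
```

```bash
python3 -m handwheel '0 0 -1 -3 -5 -3 .8;0 0 -2 -6 -10 -5 .8;0 0 -3 -8 -15 -8 .8;0 0 -4 -8 -20 -8 .8;0 0 -5 -8 -25 -8 .8;0 0 -6 -7 -30 -9 .8;0 0 -7 -4 -35 -9 .8;0 0 -8 0 -40 -9 .8;0 0 -9 2 -45 -9 .8;0 0 -10 4 -50 -9 .8;0 0 -11 6.6 -55 -9 .8;0 0 -11.3 6.6 -58 -9 .8;0 0 -11.3 6.6 -58 -9 .8;0 0 -11.3 6.6 -58 -9 .8;0 0 -11.3 6.6 -58 -9 .8'
python3 - <<'E'
from h import *
m,i=snap('wrist','w4.png');print(monitor.get_obs()['ee_pos'])
import pickle;pickle.dump(m,open('w4.pkl','wb'))
k=((i.max(2)<70)*255).astype(np.uint8);k[285:]=0
for c in cv2.findContours(k,0,2)[0]:
    if cv2.contourArea(c)<500: continue
    w=(ray(m,c[:,0],.034)[:,:2]*1000).astype(np.float32);print(cv2.boundingRect(c),cv2.minAreaRect(w),w.mean(0))
E
```

```text
time: 12.7
ee_pos: [0.4757, 0.1841, 0.3284]
ee_rot: [-179.7, 0.1, 95.1]
ft_force: [-0.3, -0.4, -0.3]
gripper_width: 0.07
finger_force: 0.0
[0.47575143 0.18313587 0.32874664]
(561, 221, 79, 64) ((882.9244995117188, 155.45387268066406), (116.2750015258789, 92.29942321777344), 4.997416973114014) [844.7269  164.40854]
(590, 133, 50, 89) ((869.5806884765625, 258.1484069824219), (71.1134033203125, 117.00910186767578), 7.69695520401001) [860.64966 252.88911]
```

View pics/w4.png

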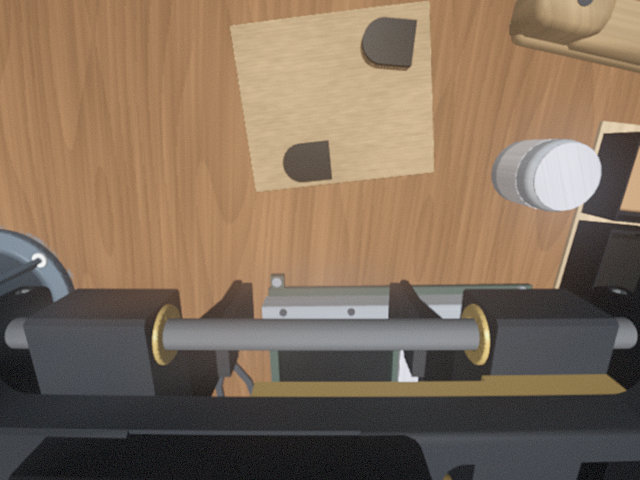

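The sheet lies at (335,95), with heel A at (307,162) and heel B at (390,42). Both have their flat front facing right in the image. The cement tin is at (555,175).

Run:
```python
from h import *
import pickle
m=pickle.load(open('w4.pkl','rb'));i=cv2.imread('pics/w4.png')
print(i[162,307],i[42,395],i[62,385])
k=((i.max(2)<100)*255).astype(np.uint8);k[190:]=0;k[:,:240]=0;k[:,430:]=0
for c in cv2.findContours(k,0,2)[0]:
    if cv2.contourArea(c)<400: continue
    w=(ray(m,c[:,0],.034)[:,:2]*1000).astype(np.float32);r=cv2.minAreaRect(w);print(cv2.boundingRect(c),r,cv2.boxPoints(r).round().tolist())
print(ray(m,[(329,141),(331,179),(416,20),(412,66)],.034)[:,:2])
print(ray(m,[(546,175)],.1),ray(m,[(570,175)],.1))
```

```text
[72 86 97] [82 91 99] [ 83  93 101]
(284, 142, 47, 39) ((451.6177673339844, 240.01007080078125), (58.549381256103516, 46.33184814453125), 10.81734561920166) [[419.0, 257.0], [427.0, 212.0], [485.0, 223.0], [476.0, 268.0]]
(362, 20, 54, 48) ((536.7088623046875, 387.6983337402344), (60.52435302734375, 50.50498962402344), 0.9964999556541443) [[506.0, 412.0], [507.0, 362.0], [567.0, 363.0], [567.0, 413.0]]
[[0.47837555 0.26875267]
 [0.48557053 0.22147368]
 [0.56695936 0.41431026]
 [0.56991647 0.36478719]]
[[0.72363407 0.25384068 0.1       ]] [[0.75101072 0.2565086  0.1       ]]
```

Run:
```python
from h import *
go([.4586,.241,.10],[180,0,8.8]);go([.4586,.241,.010],[180,0,8.8])
```

```text
turn [-0.02  0.03 10.77] shift cm [ 5.94 -1.11 22.87]
turn [-0.02  0.03 10.77] shift cm [ 5.95 -1.07 31.87]
```

```bash
python3 -m handwheel '0 0 1 2 -.3 3 1;0 0 2 4 -.7 6 1;0 0 3 5.9 -1.1 9 1;0 0 4 5.9 -1.1 12 1;0 0 5 5.9 -1.1 14 1;0 0 6 5.9 -1.1 16 1;0 0 7 5.9 -1.1 18 1;0 0 8 5.9 -1.1 20 1;0 0 9 5.9 -1.1 21 1;0 0 10 5.9 -1.1 22 1;0 0 10.8 5.9 -1.1 23 1;0 0 10.8 5.9 -1.1 23 1;0 0 10.8 5.9 -1.1 23 1'
python3 - <<'E'
from h import *
m,i=snap('side');k=proj(m,[[.4516,.24,.034],[.537,.388,.034]]);print(k)
x,y=120,320;cv2.imwrite('pics/s5.png',cv2.resize(i[y-60:y+140,x:x+260],(780,600),interpolation=2))
E
```

```text
time: 14.05
ee_pos: [0.4609, 0.24, 0.1005]
ee_rot: [180.0, 0.1, 8.5]
ft_force: [-0.2, 0.2, -1.7]
gripper_width: 0.0874
finger_force: 0.0
[[280.68108041 373.19783065]
 [193.32378144 390.86913948]]
```

View pics/s5.png

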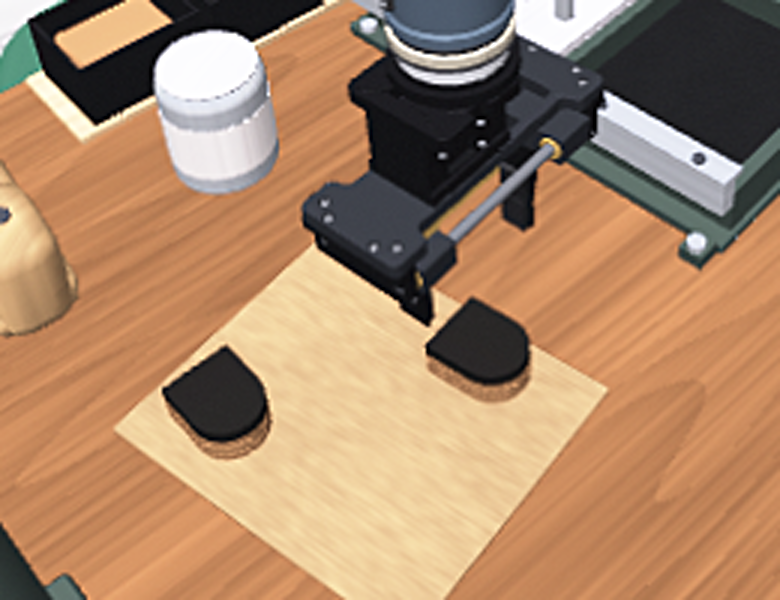

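The side view shows heel A's top centre at crop (482,342), which is full-image (281,374) and matches the estimate. I descend and grip.

```bash
python3 -m handwheel '0 0 0 0 0 3 1;0 0 0 0 0 6 1;0 0 0 0 0 8 1;0 0 0 0 0 9 1;0 0 0 0 0 9 1;0 0 0 0 0 9 .3;0 0 0 0 0 9 .3;0 0 0 0 0 9 .3;0 0 0 0 0 9 .3;0 0 0 0 0 9 .3;0 0 0 0 0 9 .3;0 0 0 0 0 6 .3;0 0 0 0 0 1 .3;0 0 0 0 0 -4 .3;0 0 0 0 0 -9 .3;0 0 0 0 0 -9 .3' 30
python3 - <<'E'
from h import *
C=np.array([.518,-.0635]);X=np.array([.995,.0993]);Y=np.array([-.0993,.995])
# heel centre is 7mm behind grip point along tool x (tool x -> +press y after turn)
for y in(.047,-.047):
    p=C-.012*X+(y+.007)*Y; print(y,p)
    go([*p,.19],[180,0,95.7]);go([*p,.03],[180,0,95.7])
E
```

```text
time: 15.7
ee_pos: [0.4654, 0.2429, 0.1972]
ee_rot: [-179.9, -0.9, 8.5]
ft_force: [0.2, 0.7, -0.1]
gripper_width: 0.0499
finger_force: 29.7
0.047 [ 0.5006978 -0.0109616]
turn [  0.07  -0.1  -10.9 ] shift cm [-0.29 25.63  0.66]
turn [  0.07  -0.1  -10.9 ] shift cm [-0.54 25.66 16.66]
-0.047 [ 0.510032  -0.1044916]
turn [  0.07  -0.1  -10.9 ] shift cm [-0.76 35.02  0.64]
turn [  0.07  -0.1  -10.9 ] shift cm [-1.   35.05 16.64]
```

```bash
python3 -m handwheel '0 0 -1 0 4 0 .3;0 0 -2 0 8 0 .3;0 0 -3 0 12 0 .3;0 0 -4 0 16 0 .3;0 0 -5 0 20 0 .3;0 0 -6 0 24 0 .3;0 0 -7 0 28 0 .3;0 0 -8 0 32 0 .3;0 0 -9 -.2 34.9 0 .3;0 0 -10 -.2 34.9 0 .3;0 0 -10.9 -.2 34.9 4 .3;0 0 -10.9 -.2 34.9 8 .3;0 0 -10.9 -.2 34.9 10 .3;0 0 -10.9 -.2 34.9 10 .3;0 0 -10.9 -.2 34.9 10 .3;0 0 -10.9 -.2 34.9 10 .3' 30
python3 - <<'E'
from h import *
go([.51,-.1045,.03],[180,0,95.7])
m,i=snap('wrist','w6.png')
E
```

```text
time: 17.3
ee_pos: [0.5114, -0.1043, 0.0914]
ee_rot: [179.9, 0.1, 95.7]
ft_force: [-0.2, -0.2, 0.0]
gripper_width: 0.0501
finger_force: 29.7
turn [0.01 0.01 0.  ] shift cm [-0.   -0.16  6.14]
```

View pics/w6.png

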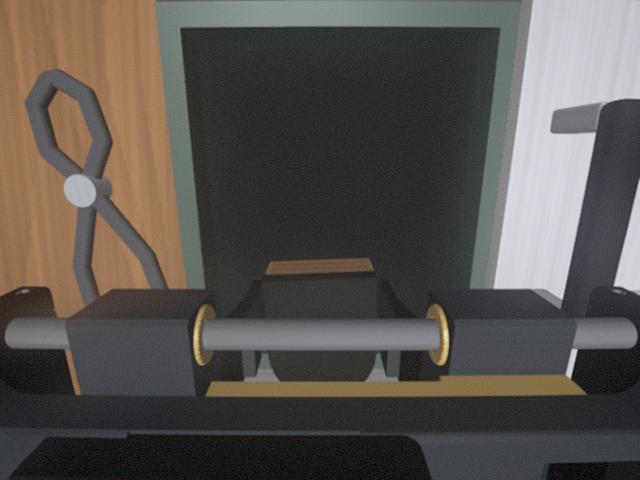

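The heel is held straight at (320,320) above the right half of the well. Lower and release.

```bash
python3 -m handwheel '0 0 0 0 -.1 3 .3;0 0 0 0 -.1 5 .3;0 0 0 0 -.1 6.2 .3;0 0 0 0 -.1 6.2 .3;0 0 0 0 -.1 6.2 .3;0 0 0 0 -.1 6.2 .7;0 0 0 0 -.1 6.2 .8;0 0 0 0 -.1 6.2 .85;0 0 0 0 -.1 6.2 .85;0 0 0 0 -.1 2 .85;0 0 0 0 -.1 -3 .85;0 0 0 0 -.1 -8 .85;0 0 0 0 -.1 -12 .85;0 0 0 0 -.1 -12 .85' 30
python3 - <<'E'
from h import *
m,i=snap('top')
k=((i.max(2)<100)*255).astype(np.uint8);k[:225]=0;k[345:]=0;k[:,:150]=0;k[:,255:]=0
for c in cv2.findContours(k,0,2)[0]:
    if cv2.contourArea(c)<100: continue
    w=(ray(m,c[:,0],.034)[:,:2]*1000).astype(np.float32);print('top heel',cv2.minAreaRect(w))
go([.5438,.388,.10],[180,0,2]);go([.5438,.388,.010],[180,0,2])
E
```

```text
time: 18.75
ee_pos: [0.5133, -0.1055, 0.2165]
ee_rot: [179.3, 0.4, 95.7]
ft_force: [1.2, -0.3, 0.6]
gripper_width: 0.0739
finger_force: 0.0
top heel ((536.0299682617188, 384.1958312988281), (50.92426300048828, 45.659236907958984), 3.6706013679504395)
turn [ 0.06 -0.02 11.72] shift cm [48.75  8.06 11.24]
turn [ 0.06 -0.02 11.72] shift cm [48.79  8.   20.24]
```

```bash
python3 -m handwheel '0 0 1 4 .8 0 .9;0 0 2 8 1.6 0 .9;0 0 3 12 2.4 0 .9;0 0 4 17 3.2 0 .9;0 0 5 22 4 0 1;0 0 6 27 5 0 1;0 0 7 32 6 0 1;0 0 8 37 7 0 1;0 0 9 41 7.8 0 1;0 0 10 45 8.2 3 1;0 0 11 48.7 8.2 7 1;0 0 11.65 48.7 8.2 11 1;0 0 11.65 48.7 8.2 11 1;0 0 11.65 48.7 8.2 11 1;0 0 11.65 48.7 8.2 11 1;0 0 11.65 48.7 8.2 11 1'
python3 - <<'E'
from h import *
go([.5438,.388,.010],[180,0,2.5])
E
```

```text
time: 20.4
ee_pos: [0.5448, 0.3882, 0.1034]
ee_rot: [-179.9, -0.3, 2.5]
ft_force: [0.6, -0.5, 0.5]
gripper_width: 0.0867
finger_force: 0.0
turn [-0.01 -0.03 -0.  ] shift cm [-0.14  0.04  9.34]
```

```bash
python3 -m handwheel '0 0 0 0 0 3 1;0 0 0 0 0 6 1;0 0 0 0 0 8 1;0 0 0 0 0 9 1;0 0 0 0 0 9 1;0 0 0 0 0 9 .3;0 0 0 0 0 9 .3;0 0 0 0 0 9 .3;0 0 0 0 0 9 .3;0 0 0 0 0 9 .3;0 0 0 0 0 9 .3;0 0 0 0 0 6 .3;0 0 0 0 0 1 .3;0 0 0 0 0 -4 .3;0 0 0 0 0 -9 .3;0 0 0 0 0 -9 .3;0 0 0 0 0 -9 .3' 30
python3 - <<'E'
from h import *
C=np.array([.518,-.0635]);X=np.array([.995,.0993]);Y=np.array([-.0993,.995])
p=C-.012*X+(.047+.007)*Y
go([*p,.19],[180,0,95.7])
E
```

```text
time: 22.1
ee_pos: [0.5432, 0.389, 0.1922]
ee_rot: [-179.9, -0.2, 2.5]
ft_force: [-0.8, 0.6, -1.2]
gripper_width: 0.0497
finger_force: 30.0
turn [ 1.000e-02 -2.000e-02 -1.165e+01] shift cm [-6.01 39.77  0.16]
```

```bash
python3 -m handwheel '0 0 -1 -1 4 0 .3;0 0 -2 -1 8 0 .3;0 0 -3 -2 12 0 .3;0 0 -4 -2 16 0 .3;0 0 -5 -3 20 0 .3;0 0 -6 -4 24 0 .3;0 0 -7 -5 28 0 .3;0 0 -8 -6 32 0 .3;0 0 -9 -6 36 0 .3;0 0 -10 -6 39.8 0 .3;0 0 -11 -6 39.8 0 .3;0 0 -11.65 -6 39.8 4 .3;0 0 -11.65 -6 39.8 8 .3;0 0 -11.65 -6 39.8 10 .3;0 0 -11.65 -6 39.8 10 .3;0 0 -11.65 -6 39.8 10 .3;0 0 -11.65 -6 39.8 10 .3' 30
python3 - <<'E'
from h import *
C=np.array([.518,-.0635]);X=np.array([.995,.0993]);Y=np.array([-.0993,.995])
p=C-.012*X+(.047+.007)*Y
go([*p,.029],[180,0,95.7])
m,i=snap('side');x,y=230,190;cv2.imwrite('pics/s7.png',cv2.resize(i[y:y+180,x:x+240],(800,600),interpolation=2))
E
```

```text
time: 23.8
ee_pos: [0.5007, -0.0116, 0.091]
ee_rot: [180.0, 0.0, 95.7]
ft_force: [0.2, 0.1, -0.8]
gripper_width: 0.0498
finger_force: 30.0
turn [0.01 0.   0.  ] shift cm [0.06 0.01 6.2 ]
```

View pics/s7.png

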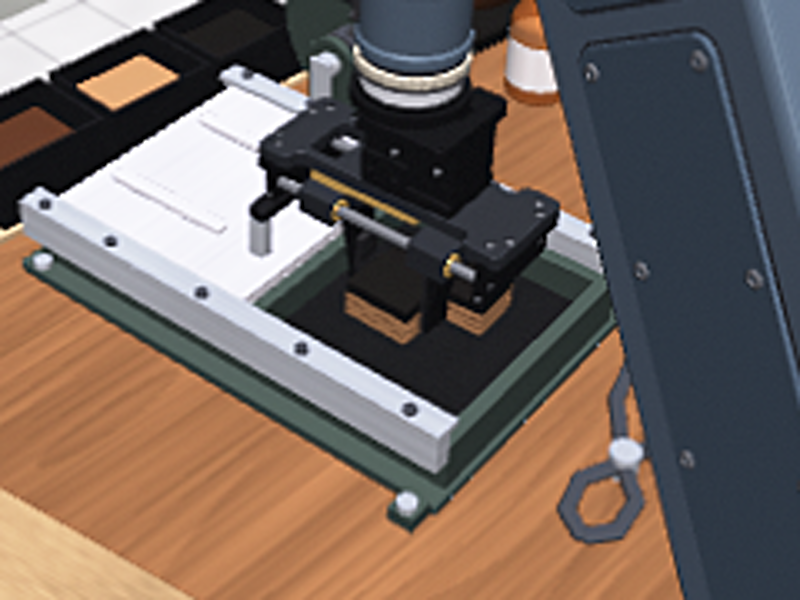

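Heel B is held over the left half of the well, at crop (385,300), and heel A's tan face shows at (480,310). I'm checking A's pose by projection before lowering.

Run:
```python
from h import *
m=optics.camera_model('side')
C=np.array([.518,-.0635]);X=np.array([.995,.0993]);Y=np.array([-.0993,.995])
for dx in(-.025,.025):
  for z in(.025,.053):
    p=C+(-.012+dx)*X+(-.047+.031)*Y; print(dx,z,(proj(m,[[*p,z]])-[230,190])*800/240)
```

```text
-0.025 0.025 [[474.65709426 337.6145748 ]]
-0.025 0.053 [[477.72809314 308.76379242]]
0.025 0.025 [[418.78871185 308.61586403]]
0.025 0.053 [[420.93679819 279.95984275]]
```

A sits where it was placed: the predicted near corner is (475,338) and the observed one is (475,332). Lower B.

```bash
python3 -m handwheel '0 0 0 0 0 3 .3;0 0 0 0 0 5 .3;0 0 0 0 0 6.2 .3;0 0 0 0 0 6.2 .3;0 0 0 0 0 6.2 .3;0 0 0 0 0 6.2 .7;0 0 0 0 0 6.2 .8;0 0 0 0 0 6.2 .85;0 0 0 0 0 6.2 .85;0 0 0 0 0 2 .85;0 0 0 0 0 -3 .85;0 0 0 0 0 -8 .85;0 0 0 0 0 -13 .85;0 0 0 -10 0 -18 .85;0 0 0 -14 0 -20 .85;0 0 0 -14 0 -20 .85;0 0 0 -14 0 -20 .85;0 0 0 -14 0 -20 .85' 30
python3 - <<'E'
from h import *
print(monitor.get_obs()['ee_pos']);m,i=snap('wrist','w8.png');import pickle;pickle.dump(m,open('w8.pkl','wb'))
go([.632,-.049,.15],[180,0,95.7])
E
```

```text
time: 25.65
ee_pos: [0.5143, -0.1523, 0.2911]
ee_rot: [179.9, 0.0, 95.6]
ft_force: [-0.0, -0.2, -0.1]
gripper_width: 0.0739
finger_force: 0.0
[ 0.51433945 -0.1522665   0.29110955]
turn [-0.01 -0.01 -0.01] shift cm [ 8.93 12.81 14.01]
```

View pics/w8.png

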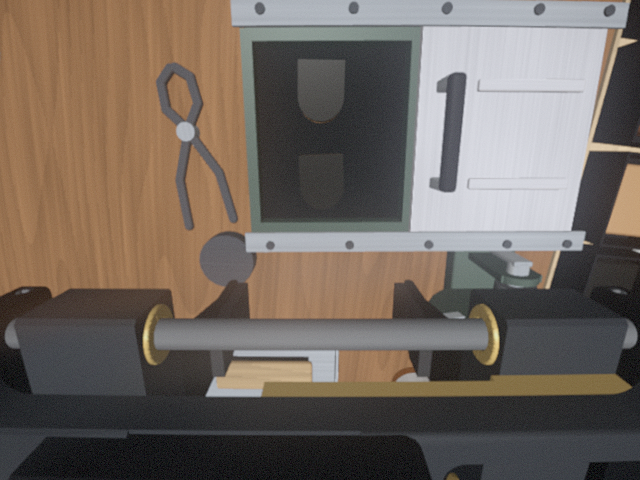

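Both heels lie flat and separate in the well at (321,90) and (321,180), and the handle is at (453,132). Next I grip the handle and close the cover.

```bash
python3 -m handwheel '0 0 0 4 4 0 .6;0 0 0 8.9 8 3 .6;0 0 0 8.9 12.7 8 .6;0 0 0 8.9 12.7 12 .6;0 0 0 8.9 12.7 15 .6;0 0 0 8.9 12.7 18 .6;0 0 0 8.9 12.7 20.2 .6;0 0 0 8.9 12.7 20.2 .6;0 0 0 8.9 12.7 20.2 .6;0 0 0 8.9 12.7 20.2 0;0 0 0 8.9 12.7 20.2 0;0 0 0 8.9 12.7 20.2 0;0 0 0 8.9 12.7 20.2 0;0 0 0 8.9 12.7 20.2 0;0 0 0 8.9 12.7 20.2 0;0 0 0 8.9 12.7 20.2 0' 30
```

```text
time: 27.3
ee_pos: [0.6317, -0.0498, 0.0889]
ee_rot: [180.0, 0.0, 95.7]
ft_force: [-1.0, -0.2, 2.5]
gripper_width: 0.0152
finger_force: 30.0
```

```bash
python3 -m handwheel '0 0 0 0 -2 0 0;0 0 0 0 -4 0 0;0 0 0 0 -6 0 0;0 0 0 0 -8 0 0;0 0 0 0 -10 0 0;0 0 0 0 -12 0 0;0 0 0 0 -14 0 0;0 0 0 0 -16 0 0;0 0 0 0 -17.5 0 0;0 0 0 0 -18.2 0 0;0 0 0 0 -18.2 0 0;0 0 0 0 -18.2 0 0' 30
```

```text
time: 28.5
ee_pos: [0.4509, -0.0683, 0.0888]
ee_rot: [-180.0, 0.0, 95.7]
ft_force: [-1.5, -2.4, 6.4]
gripper_width: 0.0156
finger_force: 30.0
```

```bash
python3 -m handwheel '0 0 0 0 -.3 0 0;0 0 0 0 -.6 0 0;0 0 0 0 -1 0 0;0 0 0 0 -1.2 0 0;0 0 0 0 -1.2 0 0;0 0 0 0 -1.2 0 0' 30
```

```text
time: 29.1
ee_pos: [0.4482, -0.0688, 0.0889]
ee_rot: [178.9, 0.2, 95.5]
ft_force: [22.6, 13.8, -10.1]
gripper_width: 0.0151
finger_force: 30.4
```

The cover is shut against its stop. Now release, rise, and look at the lever from the wrist.

```bash
python3 -m handwheel '0 0 0 0 1.1 0 .4;0 0 0 0 1.1 0 .4;0 0 0 0 1.1 0 .6;0 0 0 0 1.1 0 .6;0 0 0 0 1.1 0 .6;0 0 0 0 1.1 -4 .6;0 0 0 0 1.1 -8 .6;0 0 0 0 -1 -13 .6;0 0 0 0 -3 -18 .6;0 0 0 0 -3 -23 .6;0 0 0 0 -3 -26 .6;0 0 0 0 -3 -26 .6' 30
python3 - <<'E'
from h import *
o=monitor.get_obs();m=optics.camera_model('wrist');T=np.linalg.inv(np.array(m['world_to_cam']))
R0=R.from_euler('xyz',o['ee_rot'],degrees=True);print('cam in tool',R0.inv().apply(T[:3,3]-o['ee_pos']),R0.inv().apply(-T[:3,2]))
go([.40,-.19,.34],[180,0,5.7]); print(o['ee_pos'])
mt,it=snap('top','t9.png'); ms,is_=snap('side','s9.png')
a=cv2.resize(it[150:240,370:450],(640,720))[:600,:];
cv2.imwrite('pics/s9c.png',np.hstack([cv2.resize(it[145:245,370:450],(400,500),interpolation=2),cv2.resize(is_[120:220,300:380],(400,500),interpolation=2)]))
E
```

```text
time: 30.3
ee_pos: [0.4111, -0.0733, 0.3538]
ee_rot: [179.4, 0.4, 95.7]
ft_force: [0.3, -0.8, -0.5]
gripper_width: 0.0521
finger_force: 0.0
cam in tool [ 0.07462937  0.00105544 -0.16255388] [-2.72139313e-01  2.36384690e-04  9.62257834e-01]
turn [ 0.1  -0.02 11.25] shift cm [-11.49  -2.27   1.43]
[ 0.41110107 -0.07332679  0.35381177]
```

View pics/s9c.png

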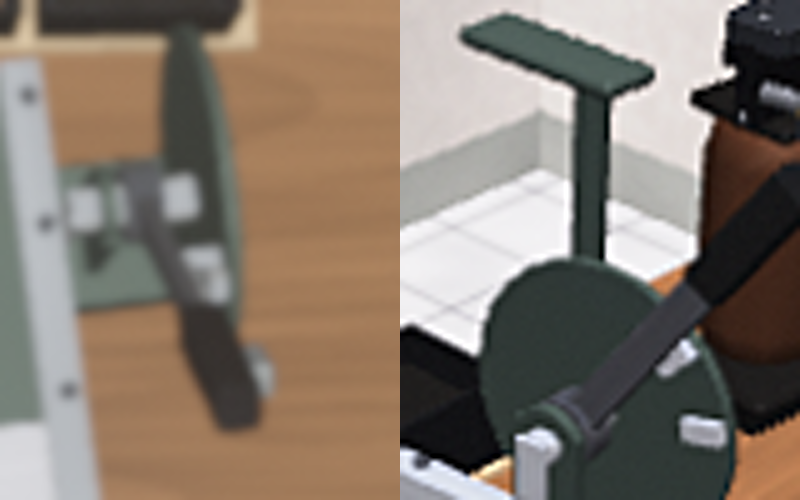

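The left crop (top camera) has the lever base at full-image (399,182), grip end (418,230), and button (422,219). The right crop (side camera) has the pivot at (339,204) with the grip running up to the right.

```bash
python3 - <<'E'
from h import *
m=optics.camera_model('top');s=optics.camera_model('side')
C=np.array([.518,-.0635]);X=np.array([.995,.0993]);Y=np.array([-.0993,.995])
def P(n,px,z): p=ray(m,px,z)[0,:2];d=p-C;print(n,p.round(4),'press',round(d@X,4),round(d@Y,4))
P('pivot',[(399,182)],.113)
P('button',[(422,219)],.269)
P('gripend',[(418,230)],.30)
P('grip base',[(409.5,213.5)],.105+.155*.82)
p=ray(m,[(399,182)],.113)[0]; print(proj(s,p))
print('side pivot on z=.105',ray(s,[(339,204)],.105))
E
python3 -m handwheel '0 0 1 -3 0 0 .9;0 0 2 -6 0 0 .9;0 0 3 -9 -1 0 .9;0 0 4 -11.5 -2.3 0 .9;0 0 5 -11.5 -2.3 1 .9;0 0 6 -11.5 -2.3 1 .9;0 0 7 -11.5 -2.3 1 .9;0 0 8 -11.5 -2.3 1 .9;0 0 9 -11.5 -2.3 1 .9;0 0 10 -11.5 -2.3 1 .9;0 0 11.25 -11.5 -2.3 1 .9;0 0 11.25 -11.5 -2.3 1 .9;0 0 11.25 -11.5 -2.3 1 .9;0 0 11.25 -11.5 -2.3 1 .9'
python3 - <<'E'
from h import *
import pickle
print(monitor.get_obs()['ee_pos']);m,i=snap('wrist','w10.png');pickle.dump(m,open('w10.pkl','wb'));snap('side','s10.png')
E
```

```text
pivot [ 0.7398 -0.211 ] press 0.2061 -0.1688
button [ 0.6201 -0.238 ] press 0.0843 -0.1837
gripend [ 0.5911 -0.2222] press 0.057 -0.1651
grip base [ 0.6389 -0.2156] press 0.1052 -0.1634
[[332.76720646 201.72374206]]
side pivot on z=.105 [[ 0.72800264 -0.22430761  0.105     ]]
time: 31.8
ee_pos: [0.3969, -0.1884, 0.3376]
ee_rot: [-179.9, 0.1, 5.8]
ft_force: [0.2, 0.0, 0.2]
gripper_width: 0.0784
finger_force: 0.0
[ 0.3969337  -0.18839055  0.33760955]
```

View pics/w10.png

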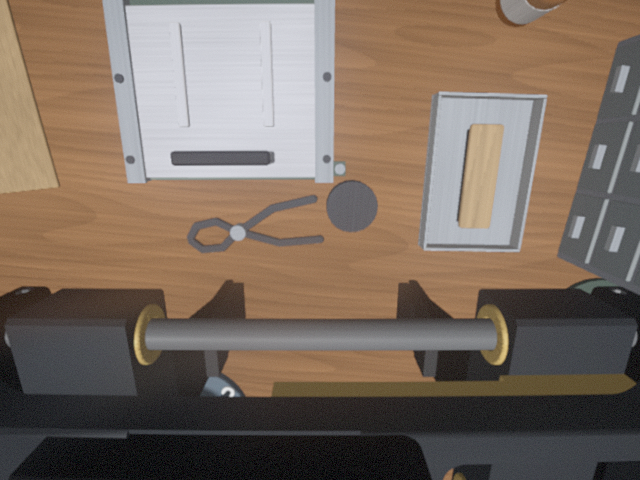

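The picture shows the cover shut, with its front edge flush at row 180, and the brush in the tray at (480,175). The lever is beyond the frame, so I move ahead 8 cm and right 3 cm.

```bash
python3 -m handwheel '0 0 0 4 1.5 0 .9;0 0 0 8 3 0 .9;0 0 0 8 3 0 .9;0 0 0 8 3 0 .9;0 0 0 8 3 0 .9'
python3 - <<'E'
from h import *
import pickle
print(monitor.get_obs()['ee_pos']);m,i=snap('wrist','w11.png');pickle.dump(m,open('w11.pkl','wb'))
E
```

```text
time: 32.4
ee_pos: [0.479, -0.21, 0.3382]
ee_rot: [-179.9, 0.1, 5.7]
ft_force: [-0.4, -0.3, -0.0]
gripper_width: 0.0782
finger_force: 0.0
[ 0.4789637  -0.20999933  0.33819615]
```

View pics/w11.png

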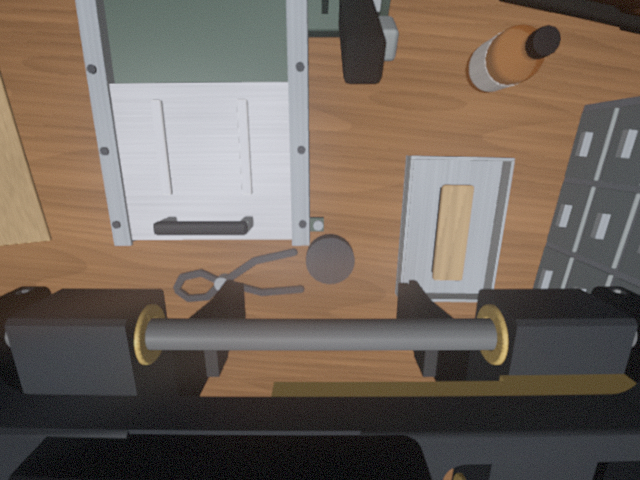

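The grip's free end shows at about (363,80), spanning columns 345-381, and its button is at (390,40).

Run:
```python
from h import *
import pickle
w=pickle.load(open('w11.pkl','rb'));t=optics.camera_model('top')
C=np.array([.518,-.0635]);X=np.array([.995,.0993]);Y=np.array([-.0993,.995])
for px,z in(((363,82),.290),((390,40),.269),((345,82),.29),((381,82),.29)):
    p=ray(w,[px],z)[0,:2];d=p-C;print(px,p.round(4),'press',(d@X).round(4),(d@Y).round(4))
# two-view check of the button
def line(m,px):
    a,b=ray(m,[px],0)[0],ray(m,[px],.4)[0];u=b-a;return a,u/np.linalg.norm(u)
for n,p1,p2 in(('button',(391,40),(422,219)),('end',(363,82),(418,231))):
    (a,u),(b,v)=line(w,p1),line(t,p2)
    M=np.c_[u,-v];q=np.linalg.lstsq(M,b-a,rcond=None)[0];x,y=a+u*q[0],b+v*q[1];print(n,(x+y)/2,np.linalg.norm(x-y))
```

```text
(363, 82) [ 0.5927 -0.2223] press 0.0586 -0.1655
(390, 40) [ 0.6215 -0.2374] press 0.0857 -0.1833
(345, 82) [ 0.5917 -0.2123] press 0.0586 -0.1553
(381, 82) [ 0.5938 -0.2324] press 0.0587 -0.1756
button [ 0.61883935 -0.23641105  0.27834012] 0.00038726691342316544
end [ 0.58732893 -0.21942864  0.3170895 ] 0.0012048747255938592
```

Grip point estimate: (0.6205,-0.2196,0.269). I approach from above with the fingers open across it.

```bash
python3 -m handwheel '0 0 0 3 1 -2 1;0 0 0 7 2 -2.5 1;0 0 0 11 2.6 -2.5 1;0 0 0 14 2.6 -2 1;0 0 0 14 2.6 -2 1;0 0 0 14 2.6 0 1;0 0 0 14 2.6 2.5 1;0 0 0 14 2.6 5 1;0 0 0 14 2.6 7 1;0 0 0 14 2.6 8.8 1;0 0 0 14 2.6 8.8 1;0 0 0 14 2.6 8.8 1'
python3 - <<'E'
from h import *
import pickle
m,i=snap('wrist','w12.png');ms,s=snap('side');cv2.imwrite('pics/s12.png',cv2.resize(s[60:240,280:520],(800,600),interpolation=2))
E
```

```text
time: 33.65
ee_pos: [0.621, -0.2226, 0.2513]
ee_rot: [180.0, 0.0, 5.7]
ft_force: [1.1, 0.2, 0.1]
gripper_width: 0.0871
finger_force: 0.0
```

View pics/s12.png

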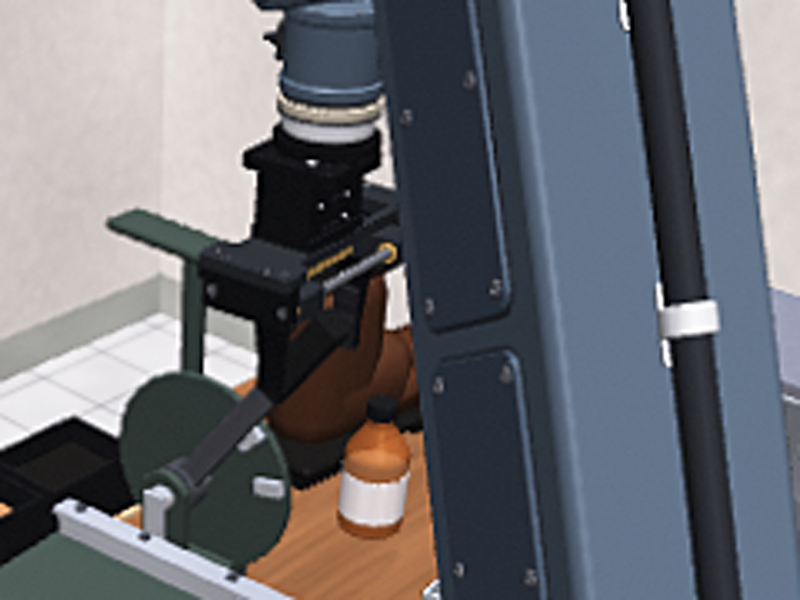

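View pics/w12.png

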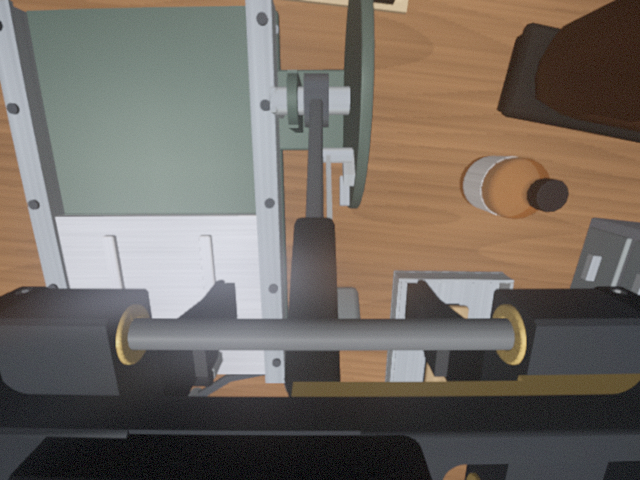

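The side view shows the finger straddling the grip. In the wrist view the grip is at column 315, the button at (347,305), and the pivot shaft at (315,100). I check the pivot and button position from this close view.

Run:
```python
from h import *
m=optics.camera_model('wrist');o=monitor.get_obs();print(o['ee_pos'])
C=np.array([.518,-.0635]);X=np.array([.995,.0993]);Y=np.array([-.0993,.995])
p=ray(m,[(315,100)],.105)[0,:2];d=p-C;print('pivot press',d@X,d@Y)
g=C+.0865*X-.1655*Y
for dl in(-.013,0,.013):
  for dn in (.009,):
    c,s=np.cos(np.radians(55)),np.sin(np.radians(55))
    q=np.array([*(g+(dl*c+dn*s)*X-.018*Y),.269-dl*s+dn*c]);print(dl,proj(m,q))
```

```text
[ 0.62211294 -0.22299932  0.25241283]
pivot press 0.20330937785930664 -0.16437639442078522
-0.013 [[354.62946465 336.6050381 ]]
0 [[352.83290799 309.46477754]]
0.013 [[351.20787691 285.0232453 ]]
```

```bash
python3 -m handwheel '0 0 0 0 -.3 0 .5;0 0 0 0 -.3 0 .3;0 0 0 0 -.3 0 0;0 0 0 0 -.3 0 0;0 0 0 0 -.3 0 0;0 0 0 0 -.3 0 0;0 0 0 0 -.3 0 0;0 0 0 0 -.3 0 0;0 0 0 0 -.3 0 0;0 0 0 0 -.3 0 0' 30
```

```text
time: 34.75
ee_pos: [0.6216, -0.22, 0.2504]
ee_rot: [180.0, 0.0, 5.7]
ft_force: [0.5, -2.4, -2.1]
gripper_width: 0.0236
finger_force: 30.0
```

The button is pressed in, at a grip width of 23.6 mm. Start the swing.

```bash
python3 -m handwheel '0 0 0 -.7 0 .5 0;0 0 0 -1.4 0 1.1 0;0 0 0 -2.0 0 1.6 0;0 0 0 -2.7 0 2.2 0;0 0 0 -3.3 0 2.9 0;0 0 0 -3.9 0 3.5 0;0 0 0 -4.9 0 4.9 0;0 0 0 -4.9 0 4.9 0;0 0 0 -4.9 0 4.9 0' 30
```

```text
time: 35.65
ee_pos: [0.5703, -0.2252, 0.1988]
ee_rot: [-180.0, 0.3, 5.7]
ft_force: [1.2, -6.2, -6.1]
gripper_width: 0.0237
finger_force: 30.0
```

```bash
python3 -m handwheel '0 0 0 -.5 0 .7 0;0 0 0 -.9 0 1.5 0;0 0 0 -1.4 0 2.3 0;0 0 0 -1.8 0 3.0 0;0 0 0 -2.1 0 3.8 0;0 0 0 -2.4 0 4.6 0;0 0 0 -2.7 0 5.5 0;0 0 0 -2.9 0 6.3 0;0 0 0 -2.9 0 6.3 0;0 0 0 -2.9 0 6.3 0' 30
```

```text
time: 36.65
ee_pos: [0.5429, -0.228, 0.1366]
ee_rot: [180.0, 0.1, 5.7]
ft_force: [1.9, -8.0, -5.4]
gripper_width: 0.0236
finger_force: 30.0
```

```bash
python3 -m handwheel '0 0 0 -.2 0 .9 0;0 0 0 -.4 0 1.7 0;0 0 0 -.5 0 2.6 0;0 0 0 -.6 0 3.4 0;0 0 0 -.65 0 4.1 0;0 0 0 -.7 0 4.5 0;0 0 0 -.7 0 4.5 0;0 0 0 -.7 0 4.5 0;0 0 0 -.7 0 4.5 0' 30
```

```text
time: 37.55
ee_pos: [0.5375, -0.2286, 0.0978]
ee_rot: [179.8, -0.1, 5.8]
ft_force: [-3.9, -0.9, 29.1]
gripper_width: 0.0233
finger_force: 30.0
```

At the lower stop, with 29 N reaction. Let go while holding there, so the pin latches, then back off and check.

```bash
python3 -m handwheel '0 0 0 0 0 .1 .4;0 0 0 0 0 .1 .5;0 0 0 0 0 .1 .7;0 0 0 0 0 0 .8;0 0 0 0 0 0 .8;0 0 0 0 0 -3 .9;0 0 0 0 0 -7 1;0 0 0 0 0 -12 1;0 0 0 -4 0 -17 1;0 0 0 -9 0 -20 1;0 0 0 -11 0 -22 1;0 0 0 -11 0 -22 1;0 0 0 -11 0 -22 1' 30
python3 - <<'E'
from h import *
m,i=snap('wrist');ms,s=snap('side')
cv2.imwrite('pics/f1.png',np.hstack([cv2.resize(i[:330],(400,206)),np.zeros((206,0,3),np.uint8)]))
a=cv2.resize(i[:360],(640,360));b=cv2.resize(s[150:320,200:520],(640,340));t=np.vstack([a,b]);cv2.imwrite('pics/f1.png',cv2.resize(t,(548,600)))
print(monitor.get_obs()['ee_pos'])
E
```

```text
time: 38.85
ee_pos: [0.4266, -0.238, 0.3134]
ee_rot: [-179.9, 0.0, 5.7]
ft_force: [0.5, -0.5, -0.3]
gripper_width: 0.0871
finger_force: 0.0
[ 0.42726967 -0.23788983  0.31207216]
```

View pics/f1.png

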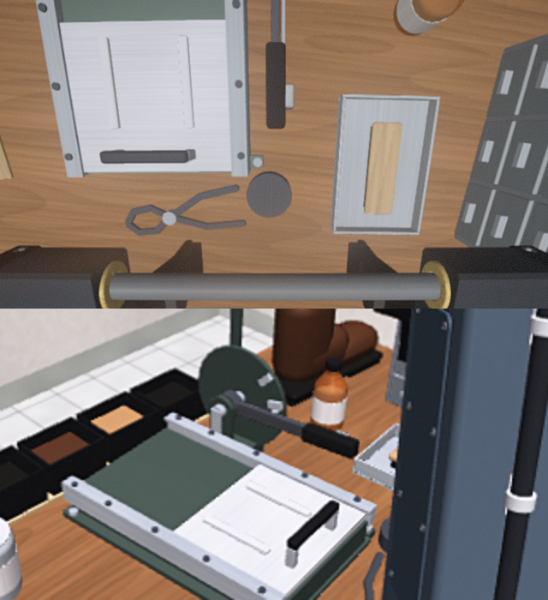

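Run:
```python
from h import *
m=optics.camera_model('side')
C=np.array([.518,-.0635]);X=np.array([.995,.0993]);Y=np.array([-.0993,.995])
for th in(3,5,8,12):
    a=np.radians(th);p=C+(.2015-.235*np.cos(a))*X-.165*Y;print(th,proj(m,[*p,.105+.235*np.sin(a)]))
```

```text
3 [[406.80868596 232.56034208]]
5 [[407.00479919 229.81516255]]
8 [[407.11238424 225.59587027]]
12 [[406.90107296 219.80223647]]
```

The lever end matches the 3° prediction: observed (408,232), expected (407,233). The button is out, the cover shut, and the bystanders untouched. Handing in.

```bash
python3 -c "
from h import *
print(workorder.finish_job())"
```

```text
the job is handed in; nothing more can be done
None
```

The job is handed in: both heels found on the sheet are flat in the press box, the brush is in the tool tray, the cover is fully shut, and the lever is down with its button sprung out; I confirmed the lever's position by camera but did not pull it to test the latch.

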